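Set the work lamp beside the mortised rail

ROBOT

A 6-joint arm with a two-finger parallel gripper is mounted at the origin on the work surface. World frame = base frame: x ahead of the robot, y to its left, z up, the work surface at z = 0. Lengths are in m, angles in rad, forces in N, time in s.
With the tool pointing down it reaches from about 0.425 to 0.95 m from the base axis. Payload 3.5 kg.
Tool frame: the origin (TCP) lies at the centre of the arm's flange, where the gripper is bolted on; the fingertips stand 173 mm ahead of it and the grasp point (between the pads) lies 155 mm ahead of it; z points along the fingers, y is the line along which they close (so a half turn about z gives the same grasp; the last joint's range is limited). The gripper opens to 85 mm and grips with 20 to 120 N. Pads are 22 mm wide; open, the fingers measure 114 mm over their backs; the gripper's body (76 mm by 85 mm) begins 54 mm behind the grasp point. The pads swing forward as they close: fully open they stand 13 mm farther back than shut.
Start: joints at [-0.15, 0.286, 1.577, -0, 1.279, -0.15], TCP at [0.675, 0, 0.405] pointing down, gripper open.
Joint ranges: [-2.77, 2.77], [-0.9, 2.22], [0.21, 2.48], [-1.53, 4.67], [0.24, 2.81], [-2.84, 2.84]. Speed limits (rad/s): [2.79, 2.79, 3.14, 3.14, 3.14, 3.14].

INTERFACE

Orientations are given as a rotation vector (axis times angle).
In Python, from bench import monitor, capture, camera_params, workorder, finder gives the robot as it stands.
- The arm moves only by the tool carry_out, never from a script. Its argument "series" is one flat list of numbers, 5 for each row, row after row: the opening, from 0 (shut) to 1 (fully open), then the shift along the tool's x, y, z in cm, then the turn about the tool's z in rad. In form: [fingers, dx, dy, dz, roll, fingers, dx, dy, dz, roll, ...]. A call has 1 to 20 rows; each row is the pose to reach, as a shift and turn from the pose commanded when the call began, along the tool's axes at that moment; what a row does not reach only later rows make up. A row lasts 1/10 s, in which the tool goes at most 50 mm and 8.59 degrees, less where a joint would pass 70% of its speed; a pose out of reach is approached as far as the arm can. A call with a gripper value outside its range is refused whole. The fingers move at their own pace and stop on an object; "newtons" is the grip in N (left out, the last holds). Time passes only in rows, so rows that repeat a pose let the fingers close. It gives the time, the measured TCP pose, the force, the opening and the grip force at its end, in the units of the state.
- monitor.get_obs(): the state, without advancing time (a new reading comes with each control period).
- capture(name): name is "scene" or "side" or "wrist"; returns (picture, depth): 400x640x3 uint8, blue, green, red; 400x640 float32, m along the optical axis (not along the pixel's ray), 0 where there is no reading.
- camera_params(name): a dict with "fov_y" (degrees; the focal length in pixels is half the picture's height over the tangent of half this angle, whatever the lens; pixels are square), "cx", "cy" (the principal point, pixels), "R" (3x3) and "t" (3): a world point X has camera coordinates R X + t; the wrist camera has in their place "tool_from_camera" (4x4, takes a point from camera to tool coordinates, whose origin is the TCP and whose axes are the flange's). Camera axes: x right, y down, z forward; pixel columns grow to the right and rows downward; lengths in m; the calibration is good to about 2 mm. A picture is of the moment at which its call begins: read the wrist's pose just before it. camera_params takes no time and is no camera call.
- workorder.hand_in(): hands the job in; it is judged then, once.
Trained networks look in the newest picture that a camera, given by its name, has taken for a name from the list of things; names that differ only in an ending like _2 or _b are one class to them, and where a whole thing is asked for, a point or a joint stands for the part that bears it (a point fixed in the world has none). Each returns a list of dicts, best first, with "score" (0 to 1); they miss things now and then, are a little off and sometimes report something else, mostly with a low value. They report only what shows in the picture. A call takes as long as a camera call. They do not tell look-alikes from the thing itself.
- finder.look_for(query, camera): "extent" ([left, top, right, bottom] in pixels, round what is visible of it).
- finder.cut_out(query, camera): "pixels" (400x640 bool, what is visible of it) and "extent" ([left, top, right, bottom] in pixels, round what is visible of it).
- finder.tip_of(query, camera): "centre" ([row, column] in pixels: a listed point, or the origin of a listed thing).
The state is a dict: "clock": time; "joint_positions": joint angles; "dq": joint speeds; "tau": joint torques, N m; "tool_pos": TCP position; "tcp_rot": TCP orientation; "contact_force": force on the tool from outside, world axes, zero at the start; "ft_torque": the same for the moment, N m; "finger_gap": finger opening in m; "finger_force": force on a finger pad.
Only numpy, scipy, OpenCV 4.12 (cv2) and the standard library are available. Lean on these libraries where they do the work, as an engineer would, in place of code of your own. Each camera call takes 0.05 s, during which the arm holds its last target. There are 200 camera calls.

TASK

Lift the yellow work lamp out of its charging dock and set it down gently, upright, in the middle of the cork pad beside the mortised wooden rail, with its lens facing straight at the rail. Let go of it there, and leave the wax tin, the chisel and the mallet where they are.

Things in the scene. Friction and masses are not known exactly. Their poses are not given: they have to be found in the camera images.
- lamp: Loose LED work lamp, 0.45 to 0.75 kg: a yellow box housing with black rubber bands, footprint 66 (x) by 80 (y) mm, 80 mm tall, and above it a black arched carrying handle. Origin: centre of the underside. z up; +x is the way its round pale lens looks; the back (-x) has black cooling ribs. On the dock its underside stands 60 mm above the bench.
- lamp_handle (a point): Centre of the lamp's handle bar, 128 mm above the lamp's underside. The bar runs along the lamp's y, 80 mm long overall (56 mm clear between its two uprights), 16 mm by 16 mm in section, top 136 mm above the underside; 40 mm of free air between bar and housing. The lamp hangs level from it.
- lamp_lens (a point): Centre of the lens, on the lamp's +x face, 41 mm above the underside. Axes as the lamp's.
- dock: Grey charging dock fixed to the bench, 110 (x) by 124 (y) mm, 70 mm tall in all. Its top is a shallow tray, inside 76 by 90 mm, with 8 mm thick lips standing 10 mm above the tray floor, which lies 60 mm above the bench; the lamp stands in it, its x along the dock's x, with 5 mm play all round. It only has to be lifted straight up by more than 10 mm. Origin: centre of the underside, on the bench.
- station: The work place, fixed to the bench: a cork pad 130 (x) by 140 (y) mm, 5 mm thick, and on its +x side a plywood slab with a dark wooden rail that has two slots (mortises) in its top. Origin: on the bench, under the pad's centre; z up, +x from the pad square towards the rail. The slab begins 90 mm from the pad's centre (125 by 340 mm, 18 mm thick); the rail is 75 (x) by 300 (y) mm, its near face 112 mm from the pad's centre, its top 60 mm above the bench.
- pad_centre (a point): Centre of the cork pad's top face, 5 mm above the bench. Axes as the station's.
- rail_middle (a point): Middle of the rail's top face, 150 mm from the pad's centre along the station's +x, 60 mm above the bench.
- wax_tin: Bystander: loose red tin with metal lid, 68 mm diameter, 45 mm tall, standing near one side of the cork pad. Origin: centre of the underside.
- chisel: Bystander: loose chisel, 235 mm long, 26 mm thick, dark wooden handle towards its -x, lying on the bench near the robot. Origin: on the bench, 55 mm from the tip of its blade.
- mallet: Bystander: loose mallet, 300 mm long, 56 mm high, yellow head (100 mm wide) at its +x end, black grip, lying at the far side of the bench. Origin: on the bench, under the middle of the head.
Not all that is in view belongs to the job. What is shaped like the lamp but blue, purple or red is not meant.

How it is judged:
On the way:
1. the lamp is lifted clear of its dock: its underside more than 80 mm above the bench (over 20 mm above the tray floor), held by the gripper (height (world z) of lamp above 0.08 m and contact force between the fingers and lamp above 1 N), for 0.2 s.
At the end, for the whole second after the job is handed in: The lamp stands upright (within 0.08 rad) and at rest on the cork pad (underside within 4 mm of the pad's top), its centre within 34 mm of the pad's centre along each of the pad's axes (so about wholly on the pad), its lens facing the rail within 0.3 rad, and released (x of lamp in the frame of pad_centre between -0.034 and 0.034 m and y of lamp in the frame of pad_centre between -0.034 and 0.034 m and z of lamp in the frame of pad_centre between -0.004 and 0.004 m and angle between lamp's own z axis and vertical below 0.08 rad and angle between the x axis of lamp and the x axis of station, either way round below 0.3 rad and x of rail_middle in the frame of lamp above 0.05 m and linear speed of lamp below 0.02 m/s and contact force between the fingers and lamp below 0.2 N); the robot touches nothing.
It fails at once if the lamp is tipped by more than 0.6 rad (angle between lamp's own z axis and vertical above 0.6 rad).
It fails at once if the lamp is dropped or slammed down: it moves faster than 0.4 m/s with its underside less than 30 mm above the bench (a fall of over about 10 mm does this) (height (world z) of lamp below 0.03 m and linear speed of lamp above 0.4 m/s).
It fails at once if the wax tin is moved more than 30 mm (distance of wax_tin from where it was at the start of the episode above 0.03 m).
It fails at once if the chisel is moved more than 30 mm (distance of chisel from where it was at the start of the episode above 0.03 m).
It fails at once if the mallet is moved more than 30 mm (distance of mallet from where it was at the start of the episode above 0.03 m).
It also fails if it takes over 42 s, if anything falls off the work surface, if the arm or the gripper's body presses on something with over 40 N, if the wrist force passes 120 N, or if a joint passes its speed limit or range.

## Working session

There is one attempt and no reset: what is moved stays moved. The work goes in short steps, Python scripts to look and compute and a tool call to move; the robot and the scene stay as the last step left them, time stands still between calls to the robot, and variables do not carry over. Pictures are saved under pics/ and viewed, at most 10 in all, crops included, and the job is handed in when it is done.

Besides the shell and the picture viewer there is one more tool, called after "Request:" by a JSON object that holds its "fn" and its "kwargs". carry_out: Moves the arm, as the interface text tells. Its arguments: {"type":"object","properties":{"series":{"type":"array","items":{"type":"number"}},"newtons":{"type":"number"}},"required":["series"]}

```bash
mkdir -p pics; cat > h.py <<'E'
import numpy as np, cv2
from scipy.spatial.transform import Rotation as Ro
from bench import monitor, capture, camera_params, workorder, finder
def cam(name, shape=(400,640)):
    p=camera_params(name); f=shape[0]/2/np.tan(np.radians(p["fov_y"])/2)
    if name=="wrist":
        o=monitor.get_obs(); T=np.array(p["tool_from_camera"]); R=Ro.from_rotvec(o["tcp_rot"]).as_matrix()
        Rw=R@T[:3,:3]; tw=R@T[:3,3]+o["tool_pos"]
    else:
        Rw=np.array(p["R"]).T; tw=-Rw@np.array(p["t"])
    return f,p["cx"],p["cy"],Rw,tw
def cloud(d,c):
    f,cx,cy,R,t=c; v,u=np.mgrid[:d.shape[0],:d.shape[1]]
    P=np.stack([(u-cx)/f*d,(v-cy)/f*d,d],-1)@R.T+t
    P[d<=0]=np.nan; return P
E
python3 - <<'E'
from h import *
o=monitor.get_obs(); print(o)
for n in("scene","side"):
    c=cam(n); im,d=capture(n); P=cloud(d,c); np.save(n+".npy",P); cv2.imwrite(f"pics/{n}0.png",im)
    print(n,c[0],c[1],c[2],c[4].round(3),c[3].round(2).tolist())
    for q in("lamp","dock","station","wax_tin","chisel","mallet"):
        for r in finder.cut_out(q,n)[:4]:
            print(q,round(r["score"],2),np.round(r["extent"]),np.nanmedian(P[r["pixels"]],0).round(3))
    for q in("pad_centre","rail_middle","lamp_handle","lamp_lens"):
        for r in finder.tip_of(q,n)[:4]:
            a=np.array(r["centre"]).round().astype(int); print(q,round(r["score"],2),a,P[a[0],a[1]].round(3))
E
```

```text
{'clock': 0.0, 'joint_positions': array([-1.50000413e-01,  2.87168886e-01,  1.57814743e+00,  3.36318650e-05,
        1.27859114e+00, -1.50012658e-01]), 'dq': array([ 5.64300751e-04,  9.59621487e-04, -1.17030755e-05,  2.03524253e-03,
        2.10466305e-03, -1.18967908e-04]), 'tau': array([-1.79628755e-04, -4.05981302e+01, -2.92628127e+01, -1.54224781e-04,
        5.81841552e-03,  3.74769741e-06]), 'tool_pos': array([6.74755197e-01, 6.87849343e-05, 4.03360566e-01]), 'tcp_rot': array([-2.22010729e+00, -2.22011288e+00,  2.11601996e-03]), 'contact_force': array([-0.17608093, -0.61159712,  0.64370337]), 'ft_torque': array([-0.0838879 ,  0.01810784,  0.00805259]), 'finger_force': 0.0, 'finger_gap': 0.08546974914662724}
scene 468.3000060439802 320.8417749017786 197.42750180765404 [1.318 0.254 1.091] [[-0.38, 0.7, -0.61], [0.92, 0.3, -0.24], [0.01, -0.65, -0.76]]
lamp 0.8 [254. 157. 289. 200.] [ 0.544 -0.202  0.139]
lamp 0.78 [287. 144. 305. 181.] [ 0.394 -0.199  0.071]
lamp 0.76 [225. 206. 261. 257.] [ 0.701 -0.213  0.078]
lamp 0.59 [211. 144. 245. 195.] [ 0.523 -0.365  0.076]
dock 0.82 [25
[... 1162 characters left out ...]
  0.051]
station 0.9 [157. 257. 323. 394.] [0.638 0.278 0.02 ]
wax_tin 0.73 [316. 290. 344. 323.] [0.454 0.158 0.043]
mallet 0.87 [160. 202. 264. 282.] [0.802 0.003 0.04 ]
pad_centre 0.63 [345 283] [0.527 0.264 0.007]
rail_middle 0.83 [304 227] [0.669 0.238 0.063]
rail_middle 0.62 [350 282] [0.526 0.275 0.004]
lamp_handle 0.95 [199 402] [ 0.355 -0.155  0.139]
lamp_handle 0.86 [164 291] [ 0.679 -0.218  0.134]
lamp_handle 0.72 [158 339] [ 0.607 -0.472  0.001]
lamp_handle 0.64 [145 364] [ 0.506 -0.369  0.137]
lamp_lens 0.86 [222 408] [ 0.33  -0.153  0.068]
lamp_lens 0.81 [165 364] [ 0.497 -0.345  0.084]
lamp_lens 0.75 [193 299] [ 0.655 -0.212  0.04 ]
lamp_lens 0.62 [350 283] [0.523 0.276 0.006]
```

```bash
python3 - <<'E'
import cv2,numpy as np
a=cv2.imread("pics/scene0.png");b=cv2.imread("pics/side0.png")
cv2.imwrite("pics/crop1.png",np.hstack([cv2.resize(a[125:275,195:335],(400,429),interpolation=2),cv2.resize(b[125:275,260:400],(400,429),interpolation=2)]))
E
```

```text
(no output)
```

View pics/scene0.png

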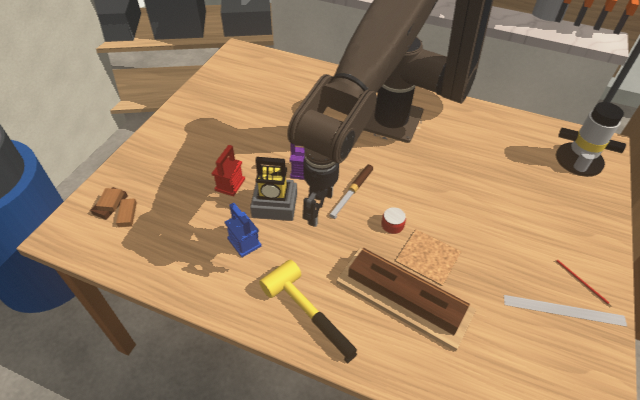

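View pics/side0.png

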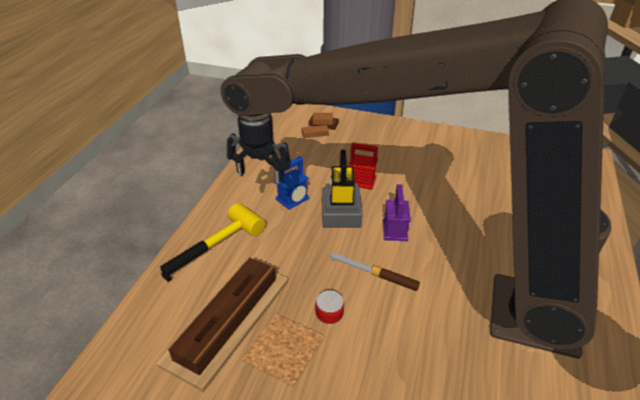

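```bash
sleep 0
```

```text
(no output)
```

View pics/crop1.png

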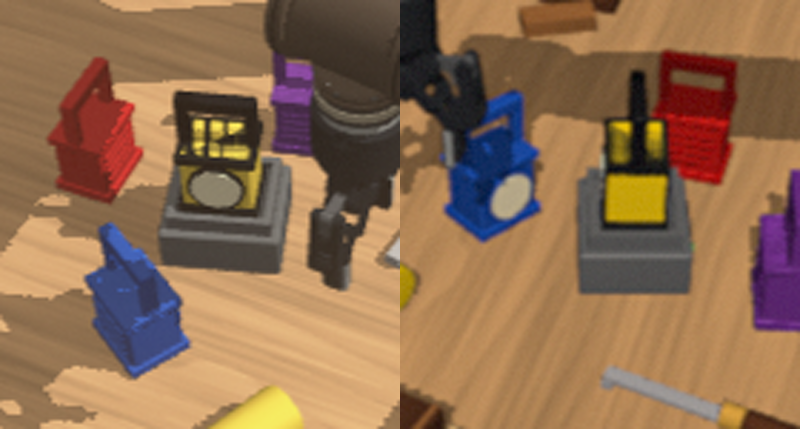

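The candidates are red (228,172), blue (242,230), purple (297,162) and yellow in the grey dock (271,180). I choose the yellow one; the crop confirms it stands in the dock with its lens facing roughly world +x. Cork pad is at scene (429,257), with the rail on its +x side and the tin at (393,220).

```bash
cat > m.py <<'E'
from h import *
def rect(Q): return cv2.minAreaRect((Q[:,:2]*1000).astype(np.float32))
def clean(Q,k=1):
    m=np.median(Q,0); return Q[np.linalg.norm(Q[:,:2]-m[:2],axis=1)<k]
E
python3 - <<'E'
from m import *
for n in("scene","side"):
    P=np.load(n+".npy"); im=cv2.imread(f"pics/{n}0.png"); hsv=cv2.cvtColor(im,cv2.COLOR_BGR2HSV)
    box=lambda x0,x1,y0,y1,z0,z1:(P[...,0]>x0)&(P[...,0]<x1)&(P[...,1]>y0)&(P[...,1]<y1)&(P[...,2]>z0)&(P[...,2]<z1)
    h=P[box(.45,.62,-.26,-.12,.18,.205)]; print(n,"bar",len(h),h.mean(0).round(4),h.max(0).round(3),h.min(0).round(3),rect(h))
    l=P[box(.53,.6,-.26,-.12,.075,.135)]; print("front",len(l),np.median(l,0).round(4),np.polyfit(l[:,1],l[:,0],1).round(3))
    t=P[box(.45,.65,-.28,-.1,.055,.08)&(hsv[...,1]<60)]; print("lip",len(t),rect(t))
    r=P[box(.5,.9,.0,.5,.05,.07)]; print("railtop",len(r),np.median(r,0).round(4),rect(r))
    pd=P[box(.4,.66,.12,.4,-.01,.012)&(hsv[...,1]>95)&(hsv[...,0]<16)]; print("pad?",len(pd),np.median(pd,0).round(4),rect(pd))
    w=P[box(.38,.55,.05,.22,.035,.06)]; print("tin",np.median(w,0).round(4))
E
```

```text
scene bar 222 [ 0.5328 -0.2068  0.1925] [ 0.55  -0.169  0.202] [ 0.514 -0.249  0.18 ] ((531.6956787109375, -208.40817260742188), (19.673728942871094, 81.06243896484375), 17.50498390197754)
front 362 [ 0.5595 -0.1969  0.108 ] [-0.337  0.491]
lip 393 ((532.9334716796875, -205.734375), (100.86383819580078, 114.1792221069336), 17.46991729736328)
railtop 3157 [0.6787 0.2467 0.0597] ((674.5726928710938, 238.19125366210938), (300.0898132324219, 80.77348327636719), 79.3685531616211)
pad? 3850 [0.5292 0.2769 0.0022] ((513.3067626953125, 260.10040283203125), (280.29461669921875, 227.08596801757812), 89.53451538085938)
tin [0.4647 0.1424 0.0443]
side bar 137 [ 0.5249 -0.1959  0.1942] [ 0.544 -0.166  0.199] [ 0.509 -0.244  0.181] ((527.251953125, -204.03919982910156), (16.027517318725586, 79.97846221923828), 17.277099609375)
front 130 [ 0.5395 -0.1689  0.1066] [-0.692  0.422]
lip 460 ((556.5126953125, -191.52569580078125), (165.54629516601562, 119.50977325439453), 16.42928695678711)
railtop 3700 [0.6726 0.2616 0.0602] ((672.9606323242188, 239.7172088623047), (303.2026672363281, 78.86449432373047), 79.22430419921875)
pad? 8173 [0.516  0.2831 0.0019] ((521.2420654296875, 259.9820556640625), (279.946044921875, 242.3936767578125), 89.92440795898438)
tin [0.4568 0.1489 0.0448]
```

Request:
{"fn": "carry_out", "kwargs": {"series": [1, -4, -3, 0, -0.1, 1, -8, -6, 0, -0.2, 1, -12, -9, 0, -0.25, 1, -16, -12, 0, -0.304, 1, -19, -13.5, 0, -0.304, 1, -20.6, -14.55, 0, -0.304, 1, -20.6, -14.55, 0, -0.304, 1, -20.6, -14.55, 0, -0.304, 1, -20.6, -14.55, 0, -0.304], "newtons": 50}}

```text
clock: 2.0
tool_pos: [0.5299, -0.2052, 0.4048]
tcp_rot: [1.858, 2.533, 0.001]
contact_force: [0.2, 0.2, 0.0]
finger_gap: 0.0854
finger_force: 0.0
```

```bash
python3 - <<'E'
from m import *
o=monitor.get_obs(); print(o["tool_pos"],Ro.from_rotvec(o["tcp_rot"]).as_matrix().round(3).tolist(),o["clock"])
c=cam("wrist"); im,d=capture("wrist"); P=cloud(d,c); cv2.imwrite("pics/w1.png",im); 
for q in("lamp_handle","lamp"):
    for r in finder.tip_of(q,"wrist")[:3]:
        a=np.array(r["centre"]).round().astype(int); print(q,round(r["score"],2),a,P[a[0],a[1]].round(4))
s=(np.abs(P[...,0]-.53)<.09)&(np.abs(P[...,1]+.206)<.09)&(P[...,2]>.18)&(P[...,2]<.205)
h=P[s]; print(len(h),h.mean(0) if len(h) else 0, rect(h) if len(h) else 0)
E
```

```text
[ 0.52990885 -0.20524216  0.40476055] [[-0.3, 0.954, 0.0], [0.954, 0.3, 0.0], [0.0, 0.0, -1.0]] 2.0
lamp_handle 0.76 [117 138] [ 0.3708 -0.1814  0.1383]
lamp_handle 0.64 [261 468] [ 0.6784 -0.2198  0.1344]
lamp_handle 0.6 [224 319] [ 0.5281 -0.2028  0.1976]
lamp 0.95 [218 422] [ 0.654  -0.2101  0.0634]
lamp 0.94 [115 204] [ 0.392  -0.1731  0.0617]
lamp 0.89 [272 272] [nan nan nan]
2707 [ 0.52653452 -0.20338997  0.19614518] ((527.6405029296875, -206.86746215820312), (15.957576751708984, 79.69947052001953), 16.730684280395508)
```

View pics/w1.png

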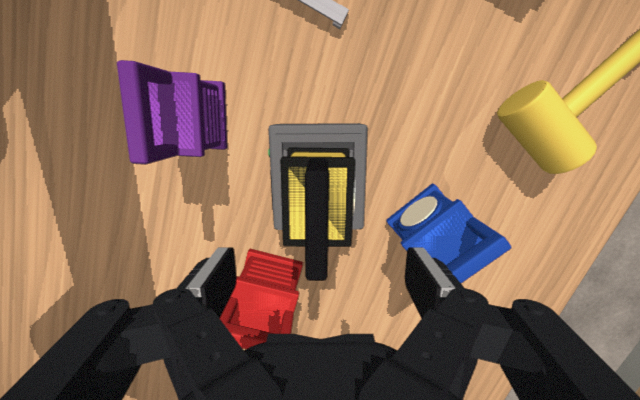

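The wrist view shows the yellow lamp in its dock at (318,200), with the black bar at (317,220) centred between the open fingers. I'll shift a little, descend and close.

Request:
{"fn": "carry_out", "kwargs": {"series": [1, -0.1, -0.27, 2, 0.012, 1, -0.1, -0.27, 4, 0.012, 1, -0.1, -0.27, 5.5, 0.012, 1, -0.1, -0.27, 6.2, 0.012, 1, -0.1, -0.27, 6.2, 0.012, 0, -0.1, -0.27, 6.2, 0.012, 0, -0.1, -0.27, 6.2, 0.012, 0, -0.1, -0.27, 6.2, 0.012, 0, -0.1, -0.27, 6.2, 0.012, 0, -0.1, -0.27, 6.2, 0.012, 0, -0.1, -0.27, 6.2, 0.012, 0, -0.1, -0.27, 6.2, 0.012, 0, -0.1, -0.27, 6.2, 0.012, 0, -0.1, -0.27, 6.2, 0.012], "newtons": 60}}

```text
clock: 3.55
tool_pos: [0.5275, -0.2078, 0.3433]
tcp_rot: [1.874, 2.52, 0.001]
contact_force: [2.1, 0.2, 3.2]
finger_gap: 0.0151
finger_force: 61.0
```

Request:
{"fn": "carry_out", "kwargs": {"series": [0, 0, 0, -0.5, 0, 0, 0, 0, -1, 0, 0, 0, 0, -2, 0, 0, 0, 0, -3, 0, 0, 0, 0, -4, 0, 0, 0, 0, -5, 0, 0, 0, 0, -6, 0, 0, 0, 0, -6.5, 0, 0, 0, 0, -7, 0, 0, 0, 0, -7, 0, 0, 0, 0, -7, 0, 0, 0, 0, -7, 0]}}

```text
clock: 4.75
tool_pos: [0.5271, -0.2076, 0.412]
tcp_rot: [-1.874, -2.52, 0.0]
contact_force: [0.2, -0.8, -7.5]
finger_gap: 0.0148
finger_force: 59.7
```

```bash
python3 - <<'E'
from m import *
o=monitor.get_obs(); R=Ro.from_rotvec(o["tcp_rot"]).as_matrix(); print(o["tool_pos"],R.round(4).tolist())
im,d=capture("scene"); cv2.imwrite("pics/s2.png",cv2.resize(im[100:300,180:480],(750,500)))
yaw=np.arctan2(R[1,1],R[0,1]); print("yaw",yaw)
D=np.array([.5264,.2669,0])-o["tool_pos"]; print("tool shift cm",(R.T@D*100).round(2), "roll", yaw+0.187)
E
```

```text
[ 0.5270848  -0.20763673  0.41197218] [[-0.2879, 0.9577, -0.0012], [0.9577, 0.2879, 0.0008], [0.0011, -0.001, -1.0]]
yaw 0.29205469701968895
tool shift cm [45.42 13.64 41.23] roll 0.47905469701968895
```

View pics/s2.png

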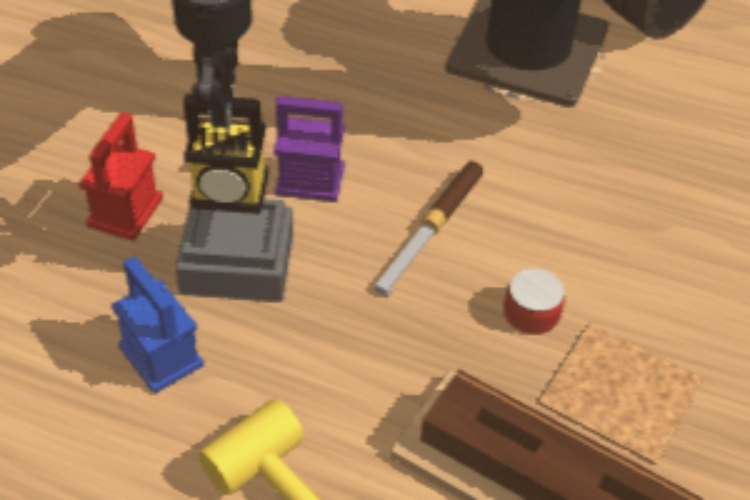

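The lamp is lifted clear of the dock and hangs level, lens forward. Next I carry it over the pad at 130 mm.

Request:
{"fn": "carry_out", "kwargs": {"series": [0, 1, 0.3, 0, 0.01, 0, 3, 0.9, 0, 0.03, 0, 6, 1.8, 0, 0.06, 0, 9, 2.7, 0, 0.1, 0, 12, 3.6, 0, 0.13, 0, 15, 4.5, 0, 0.16, 0, 18, 5.4, 0, 0.19, 0, 21, 6.3, 0, 0.22, 0, 24, 7.2, 0, 0.25, 0, 27, 8.1, 0, 0.28, 0, 30, 9, 0, 0.32, 0, 33, 9.9, 0, 0.35, 0, 36, 10.8, 0, 0.38, 0, 39, 11.7, 0, 0.41, 0, 41.5, 12.5, 0, 0.44, 0, 43.5, 13.1, 0, 0.46, 0, 44.7, 13.4, 0, 0.48, 0, 45.4, 13.6, 0, 0.48, 0, 45.4, 13.6, 0, 0.48, 0, 45.4, 13.6, 0, 0.48]}}

```text
clock: 6.8
tool_pos: [0.5266, 0.266, 0.4125]
tcp_rot: [2.42, 2.003, -0.001]
contact_force: [-0.9, -0.7, -7.9]
finger_gap: 0.0149
finger_force: 59.6
```

```bash
python3 - <<'E'
from m import *
o=monitor.get_obs(); R=Ro.from_rotvec(o["tcp_rot"]).as_matrix(); yaw=np.arctan2(R[1,1],R[0,1]); print(o["clock"],o["tool_pos"],"yaw",yaw,o["finger_force"])
ims=[]
for n in("scene","side","wrist"):
    c=cam(n); im,d=capture(n); P=cloud(d,c); ims.append(im)
    b=lambda x0,x1,y0,y1,z0,z1:P[(P[...,0]>x0)&(P[...,0]<x1)&(P[...,1]>y0)&(P[...,1]<y1)&(P[...,2]>z0)&(P[...,2]<z1)]
    r=b(.5,.9,0,.5,.05,.07); r=rect(r) if len(r)>50 else 0; print(n,"rail",r)
    h=b(.47,.58,.2,.33,.2,.215); print("lamp housing/.2-.215",len(h), rect(h) if len(h)>20 else 0)
    t=finder.tip_of("pad_centre",n)
    for q in t[:2]:
        a=np.array(q["centre"]).round().astype(int); print(q["score"],P[a[0],a[1]])
cv2.imwrite("pics/c3.png",np.hstack([cv2.resize(i[150:400,a:a+250],(400,400)) for i,a in((ims[0],300),(ims[1],150))]))
E
```

```text
6.8 [0.52661902 0.26599274 0.41252597] yaw -0.18776575605434548 59.644925594329834
scene rail ((752.0006103515625, 223.4986572265625), (300.56646728515625, 237.5379180908203), 79.41620635986328)
lamp housing/.2-.215 562 ((528.7821655273438, 264.8364562988281), (79.62776184082031, 66.70320129394531), 78.6068115234375)
0.75 [0.53286476 0.26787662 0.00129653]
side rail ((672.7230224609375, 240.0443878173828), (303.4394836425781, 79.06965637207031), 79.33300018310547)
lamp housing/.2-.215 759 ((526.5307006835938, 266.51031494140625), (81.5010986328125, 62.858463287353516), 78.72100830078125)
0.6 [0.52377439 0.26770353 0.00573514]
wrist rail ((673.2606811523438, 240.29010009765625), (299.69390869140625, 76.5245590209961), 79.44267272949219)
lamp housing/.2-.215 4979 ((528.5831298828125, 274.71002197265625), (62.45204544067383, 62.272132873535156), 79.26484680175781)
```

View pics/c3.png

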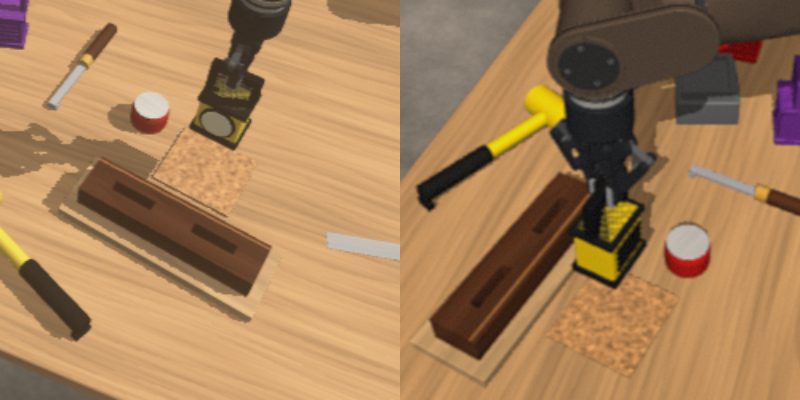

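The lamp hangs centred over the pad with its lens towards the rail, housing at (0.528, 0.266) against the pad at (0.526, 0.267). I'll lower it.

Request:
{"fn": "carry_out", "kwargs": {"series": [0, 0, 0, 1, 0, 0, 0, 0, 2.5, 0, 0, 0, 0, 4, 0, 0, 0, 0, 5.5, 0, 0, 0, 0, 7, 0, 0, 0, 0, 8.5, 0, 0, 0, 0, 9.7, 0, 0, 0, 0, 10.7, 0, 0, 0, 0, 11.3, 0, 0, 0, 0, 11.7, 0, 0, 0, 0, 11.9, 0, 0, 0, 0, 12, 0, 0, 0, 0, 12, 0, 0, 0, 0, 12, 0]}}

```text
clock: 8.5
tool_pos: [0.5269, 0.2663, 0.2933]
tcp_rot: [2.42, 2.003, 0.002]
contact_force: [-0.5, 0.5, -6.8]
finger_gap: 0.0151
finger_force: 59.6
```

Request:
{"fn": "carry_out", "kwargs": {"series": [0, 0, 0, 0.1, 0, 0, 0, 0, 0.2, 0, 0, 0, 0, 0.3, 0, 0, 0, 0, 0.4, 0, 0, 0, 0, 0.4, 0, 0, 0, 0, 0.4, 0]}}

```text
clock: 9.1
tool_pos: [0.5267, 0.2662, 0.2887]
tcp_rot: [-2.42, -2.003, 0.0]
contact_force: [0.7, -0.1, -6.3]
finger_gap: 0.0149
finger_force: 59.7
```

Still carrying its weight (about 6 N), so I go down in 0.5 mm steps.

Request:
{"fn": "carry_out", "kwargs": {"series": [0, 0, 0, 0.05, 0, 0, 0, 0, 0.1, 0, 0, 0, 0, 0.1, 0]}}

```text
clock: 9.4
tool_pos: [0.527, 0.2663, 0.2883]
tcp_rot: [2.42, 2.003, 0.001]
contact_force: [1.9, -0.7, -3.5]
finger_gap: 0.0151
finger_force: 60.0
```

Request:
{"fn": "carry_out", "kwargs": {"series": [0, 0, 0, 0.05, 0, 0, 0, 0, 0.1, 0, 0, 0, 0, 0.1, 0]}}

```text
clock: 9.7
tool_pos: [0.5271, 0.2663, 0.2883]
tcp_rot: [2.42, 2.003, 0.001]
contact_force: [-3.9, -2.0, 3.5]
finger_gap: 0.015
finger_force: 61.2
```

The lamp is on the pad. I release and retreat upwards.

Request:
{"fn": "carry_out", "kwargs": {"series": [0.3, 0, 0, 0, 0, 0.6, 0, 0, 0, 0, 1, 0, 0, 0, 0, 1, 0, 0, 0, 0, 1, 0, 0, 0, 0, 1, 0, 0, 0, 0, 1, 0, 0, 0, 0]}}

```text
clock: 10.4
tool_pos: [0.5268, 0.2662, 0.2867]
tcp_rot: [-2.42, -2.003, -0.0]
contact_force: [-0.4, -0.4, -0.2]
finger_gap: 0.0852
finger_force: 0.0
```

Request:
{"fn": "carry_out", "kwargs": {"series": [1, 0, 0, -1, 0, 1, 0, 0, -2.5, 0, 1, 0, 0, -5, 0, 1, 0, 0, -8, 0, 1, 0, 0, -11, 0, 1, 0, 0, -13, 0, 1, 0, 0, -14, 0, 1, 0, 0, -14, 0, 1, 0, 0, -14, 0]}}

```text
clock: 11.3
tool_pos: [0.5265, 0.2661, 0.4262]
tcp_rot: [-2.42, -2.003, 0.001]
contact_force: [0.0, 0.6, -1.6]
finger_gap: 0.085
finger_force: 0.0
```

```bash
python3 - <<'E'
from m import *
o=monitor.get_obs(); print(o["clock"],o["tool_pos"],o["finger_gap"],o["contact_force"])
ims=[]
for n in("scene","side","wrist"):
    c=cam(n); im,d=capture(n); P=cloud(d,c); ims.append(im)
    b=lambda x0,x1,y0,y1,z0,z1:P[(P[...,0]>x0)&(P[...,0]<x1)&(P[...,1]>y0)&(P[...,1]<y1)&(P[...,2]>z0)&(P[...,2]<z1)]
    for z in((.078,.092),(.132,.15)):
        h=b(.46,.59,.19,.34,*z); print(n,z,len(h),rect(h) if len(h)>20 else 0, np.percentile(h[:,2],90) if len(h) else 0)
cv2.imwrite("pics/c4.png",np.hstack([cv2.resize(i,(400,400)) for i in(ims[0][150:400,300:550],ims[2][:,120:520])]))
E
```

```text
11.3 [0.52652285 0.26610574 0.42615959] 0.08500845030439672 [ 0.00592563  0.5773989  -1.59363404]
scene (0.078, 0.092) 501 ((531.7838134765625, 264.2200012207031), (80.69002532958984, 60.30084991455078), 80.1729507446289) 0.08757470138990553
scene (0.132, 0.15) 211 ((529.1963500976562, 264.87091064453125), (79.17253112792969, 19.389419555664062), 79.83699798583984) 0.14231685374783876
side (0.078, 0.092) 695 ((526.5887451171875, 267.26824951171875), (82.68819427490234, 63.29618835449219), 79.06232452392578) 0.08761709201312062
side (0.132, 0.15) 304 ((527.1381225585938, 267.4764099121094), (80.51615905761719, 17.727964401245117), 79.19715118408203) 0.14291083132727886
wrist (0.078, 0.092) 2757 ((527.3355712890625, 266.7655334472656), (79.512451171875, 62.06911087036133), 79.22108459472656) 0.08669386426596512
wrist (0.132, 0.15) 1448 ((527.5477905273438, 267.1734924316406), (78.89006042480469, 15.653558731079102), 78.8414306640625) 0.14251441730754838
```

View pics/c4.png

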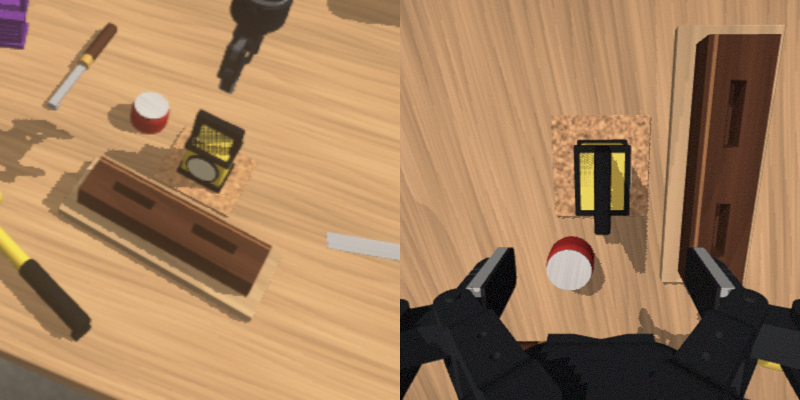

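The lamp stands upright on the pad's middle with its lens facing the rail. The gripper is well clear and the tin and chisel are undisturbed.

```bash
python3 -c "
from bench import workorder
print(workorder.hand_in())"
```

```text
the job is handed in; nothing more can be done
None
```

I moved the yellow lamp from its dock to the cork pad and released it. By the last pictures it stands upright about 1 mm from the pad's centre with its lens facing the rail, and the tin, chisel and mallet were not touched; the job is handed in, but no verdict came back.

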